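Change the dressing stone on the slide rail

ROBOT

A 6-joint arm with a two-finger parallel gripper is mounted at the origin on the work surface. World frame = base frame: x ahead of the robot, y to its left, z up, the work surface at z = 0. Lengths are in m, angles in rad, forces in N, time in s.
With the tool pointing down it reaches from about 0.275 to 1 m from the base axis. Payload 8.4 kg.
Tool frame: the origin (TCP) lies at the centre of the arm's flange, where the gripper is bolted on; the fingertips stand 173 mm ahead of it and the grasp point (between the pads) lies 155 mm ahead of it (robot.tcp_to_grasp is the distance from the TCP to the grasp point, in m); z points along the fingers, y is the direction in which the jaws open and shut (so a half turn about z gives the same grasp; the last joint's range is limited). The gripper opens to 85 mm and grips with 20 to 120 N. Pads are 22 mm wide; open, the fingers measure 114 mm over their backs; the gripper's body (76 mm by 85 mm) begins 54 mm behind the grasp point. The pads swing forward as they close: fully open they stand 13 mm farther back than shut.
Start: joints at [1.278, 0.353, 1.633, -0, 1.155, -0.002], TCP at [0.179, 0.599, 0.405] pointing down, gripper open.
Joint ranges: [-2.63, 2.63], [-0.92, 2.1], [0.06, 2.66], [-1.3, 4.44], [0, 2.69], [-3.02, 3.02]. Speed limits (rad/s): [2.22, 2.22, 2.79, 3.14, 3.14, 3.14].

INTERFACE

Orientations are given as a 3x3 rotation matrix whose columns are the frame's x, y, z axes.
In Python, from plant import robot, vision, job gives the robot as it stands.
- The arm moves only by the shell command python3 -m jog 'ROWS' [OPENING] [FORCE]. ROWS is a JSON object of lists of equal length, an entry for each row: "delta_pos": the shift along the tool's x, y, z in cm, a list of three; "rot": the turn, a rotation vector about the tool's x, y, z in rad, a list of three. A call has 1 to 12 rows; each row shifts and turns the commanded pose from where the row before left it, along the tool's axes as they then stand; what a row does not reach is not made up. A row lasts 1/8 s, in which the tool goes at most 62.5 mm and 10.7 degrees, less where a joint would pass 70% of its speed; a pose out of reach is approached as far as the arm can. A call is refused whole if a number of a shift passes 6.25 or a number of a turn 0.188, either way. A call with a gripper value outside its range is refused whole. OPENING is the closure, from -1 (fully open) to 1 (shut), so that 0 is half open, set as the call begins (- or left out, the last holds). The fingers move at their own pace and stop on an object; FORCE is the grip in N (left out, the last holds). Time passes only in rows, so rows that do not move let the fingers close. It gives the time, the measured TCP pose, the force and the opening at its end, in the units of the state.
- robot.read_state(): the state, without advancing time (a new reading comes with each control period).
- vision.grab_frame(name): name is "side" or "top" or "wrist"; returns a dict with "frame" (480x640x3 uint8, red, green, blue), "camera_matrix" (3x3 intrinsics, pixels), "R" (3x3) and "t" (3): a world point X has camera coordinates R X + t; the wrist camera has in their place "hand_eye" (4x4, takes a point from camera to tool coordinates, whose origin is the TCP and whose axes are the flange's). Camera axes: x right, y down, z forward; pixel columns grow to the right and rows downward; lengths in m; the calibration is good to about 2 mm. A picture is of the moment at which its call begins: read the wrist's pose just before it. There is no depth.
- job.close_job(): hands the job in, once; it reports no verdict.
The state is a dict: "time_s": time; "qpos": joint angles; "joint_vel": joint speeds; "tau": joint torques, N m; "tcp_pos": TCP position; "ee_rot": TCP orientation; "ft_force": force on the tool from outside, world axes, zero at the start; "wrist_torque": the same for the moment, N m; "opening": finger opening in m.
Only numpy, scipy, OpenCV 4.12 (cv2) and the standard library are available. Lean on these libraries where they do the work, as an engineer would, in place of code of your own. Each camera call takes 0.05 s, during which the arm holds its last target. There are 200 camera calls.

TASK

Change the stone on the slide rail: press the catch's thumb pad to free the worn holder, slide it off and put it in the scrap tray, then slide the new holder of the same width onto the rail until the spring catch clicks up behind it. Work gently, without ramming the end stop or straining the catch, and leave everything else where it is.

Things in the scene. Friction and masses are not known exactly. Their poses are not given: they have to be found in the camera images.
- rail: Fixed slide rail of a stone dresser: dark steel plate 235 x 64 x 14 mm with aluminium guides. Origin on the table under its centre line; x runs along it from the open mouth (-x end) to the end stop; +y is the thumb pad's side. The plate's top (z 14 mm) is the sliding floor. x -150 to -63 mm: open apron where a holder can be set down or lifted off.
- mouth (a point): On the sliding floor in the middle of the apron, at rail x = -107 mm. Past the apron, rail x -63 to -30 mm: two cheeks, tops at z 24 mm, narrow from about 66 to 50 mm apart and guide the foot in. A holder whose centre is below rail x = -67 mm is clear of the lips and can be lifted.
- lips (a point): Point level with the lips' top, 29 mm above the table, on the centre line at rail x = -30 mm where they begin. From here to the stop the foot runs in a channel 50 mm wide and 10 mm high, held down by two lips 5 mm thick and 36 mm apart: holders go in and out only along x.
- stop: Fixed end stop, steel block 64 mm wide, its top 29 mm above the table; origin in the middle of the face that the foot meets, on the sliding floor, at rail x = +59 mm. A holder against it has its centre at rail x = +24 mm; the catch holds it at +22.5 mm. It may bear only a light push, up to about 20 N.
- plunger (a joint): Travel in m of the round spring pin (8 mm) that stands 13 mm out of the stop: 0 = out, grows as a holder pushes it in; about 0.0115 when the holder is caught. It pushes the holder back towards the mouth with 7 N when out to 11 N when home.
- catch (a joint): Travel in m of the spring catch: 0 = up, 0.011 = fully down. A holder slid in pushes it down 3 to 5 mm and rides over it (some 5 to 10 N of push, 10 to 22 N with the plunger); it snaps back to 0 behind the foot's tail when home. Pressing the pad 6 mm or more (8 to 15 N) frees a caught holder: the plunger shoves it out 11 mm, and its foot then keeps the catch part-way down.
- catch_top (a point): Centre of the top of the catch's square black thumb pad (28 x 28 mm, ridged), beside the rail at rail x = -18, y = +56 mm; 28 mm above the table when up. Pressed straight down.
- catch_pad: The same thumb pad; origin at its centre, 9 mm below its top.
- catch_nose: Brass nose of the catch, moving with the pad: 20 mm wide, in the middle of the channel floor, 5 mm above it when up; sloped on the mouth side (rail x -29.5 to -15.5 mm), upright on the stop side (rail x -12.5 mm). Its origin is at the rail's origin while up.
- worn_mid (a point): Centre of the worn holder, caught on the rail at the start: steel foot 70 (its x, along the rail) x 48 x 8 mm, on it a grey stone 56 x 28 x 30 mm; 38 mm high in all, the point 19 mm above its underside. Gripped across the 28 mm, above the lips while on the rail. 0.22 to 0.37 kg.
- fresh_mid (a point): Centre of the new holder, on the table at the start: the same foot (70 x 48 x 8 mm), a taller stone 56 x 28 x 38 mm; 46 mm high in all, the point 23 mm above its underside, x along its length. Its ends are alike: either may go in first. 0.25 to 0.42 kg.
- wide_mid (a point): Centre of a wider holder that does not fit this rail: foot 70 x 64 x 8 mm, stone 56 x 46 x 38 mm. Left alone. It and the new holder stand in two places, either way round.
- tray: Grey open scrap tray, fixed, 190 (its x) x 170 mm, 35 mm high, walls and floor 4 mm; origin on the table under its centre.
- bowl: A glass bowl, 120 mm across, 55 mm high; to be left alone. Origin at its underside.
- tumbler: A glass tumbler, 70 mm across, 90 mm high; to be left alone. Origin at its underside.
- decanter: A green glass bottle, 90 mm across, 190 mm high; to be left alone. Origin at its underside.
- paste: A small jar, 66 mm across, 60 mm high; to be left alone. Origin at its underside.
- brush: A hand brush lying flat; to be left alone. Origin at its underside.
- spanner: A spanner lying flat; to be left alone. Origin at its underside.
Not all that is in view belongs to the job. Leave any brown look-alike of the part that bears worn_mid alone. Leave any orange look-alike of the part that bears fresh_mid alone.

How it is judged:
On the way:
1. the catch is pressed down and the worn holder has come free past it, still on the rail (value of joint catch above 0.002 m and x of worn_mid in the frame of rail between -0.03 and 0.0165 m and y of worn_mid in the frame of rail between -0.01 and 0.01 m), for 0.1 s.
At the end, for the whole second after the job is handed in: The new holder lies flat on the rail, centre at rail x +20.5 to +26.2 mm, within 3 mm of the centre line and 0.06 rad of the rail, with the catch up behind it (below 0.0015); the worn holder lies within the walls of the scrap tray, its centre under 50 mm above the table (x of fresh_mid in the frame of rail between 0.0205 and 0.0262 m and y of fresh_mid in the frame of rail between -0.003 and 0.003 m and z of fresh_mid in the frame of rail between 0.034 and 0.041 m and angle between the x axis of fresh_mid and the x axis of rail, either way round below 0.06 rad and value of joint catch below 0.0015 m and x of worn_mid in the frame of tray between -0.09 and 0.09 m and y of worn_mid in the frame of tray between -0.08 and 0.08 m and height (world z) of worn_mid below 0.05 m); the robot touches nothing.
It fails at once if the new holder is rammed against the end stop (more than 25 N on the stop) (contact force between stop and anything else above 25 N).
It fails at once if the thumb pad is pressed with more than 40 N (contact force between catch_pad and anything else above 40 N).
It fails at once if a holder is forced against the catch nose with more than 30 N (contact force between catch_nose and anything else above 30 N).
It fails at once if a bystander (the wide holder or any other thing on the table) is moved by more than 30 mm (distance of any of wide_mid, bowl, tumbler, decanter, paste, brush, spanner from where it was at the start of the episode above 0.03 m).
It also fails if it takes over 72 s, if anything falls off the work surface, if the arm or the gripper's body presses on something with over 40 N, if the wrist force passes 120 N, or if a joint passes its speed limit or range.

## Working session

There is one attempt and no reset: what is moved stays moved. The work goes in short steps, Python scripts to look and compute and a shell command to move; the robot and the scene stay as the last step left them, time stands still between calls to the robot, and variables do not carry over. Pictures are saved under pics/ and viewed, about 8 in all and at most 12, crops included, and the job is handed in when it is done.

```bash
ls; mkdir -p pics; python3 - <<'E'
from plant import robot, vision
import cv2,numpy as np
s=robot.read_state();print({k:np.round(v,3).tolist() for k,v in s.items()})
print(robot.tcp_to_grasp)
for n in("top","side"):
    f=vision.grab_frame(n);cv2.imwrite(f"pics/{n}0.png",f["frame"][:,:,::-1]);np.savez(f"{n}.npz",**f)
    print(n,np.round(f["camera_matrix"],1).tolist(),np.round(f["R"],3).tolist(),f["t"])
E
```

```text
pics
{'time_s': 0.0, 'qpos': [1.278, 0.354, 1.634, 0.0, 1.155, -0.002], 'joint_vel': [-0.001, -0.001, 0.0, -0.0, -0.001, -0.001], 'tau': [-0.002, -60.528, -34.207, -0.0, 0.01, -0.0], 'tcp_pos': [0.179, 0.599, 0.404], 'ee_rot': [[-0.958, 0.287, -0.0], [0.287, 0.958, -0.001], [0.0, -0.001, -1.0]], 'ft_force': [0.436, -0.438, 0.326], 'wrist_torque': [0.009, -0.003, -0.002], 'opening': 0.085}
0.1547
top [[589.5, 0.0, 316.1], [0.0, 589.5, 239.9], [0.0, 0.0, 1.0]] [[0.024, -1.0, -0.006], [-0.99, -0.023, -0.136], [0.136, 0.009, -0.991]] [-0.0450909   0.53741605  1.28906197]
side [[578.9, 0.0, 319.8], [0.0, 578.9, 245.3], [0.0, 0.0, 1.0]] [[0.959, -0.284, -0.014], [-0.221, -0.714, -0.665], [0.179, 0.64, -0.747]] [-0.53162446  0.12233379  1.3265961 ]
```

View pics/top0.png

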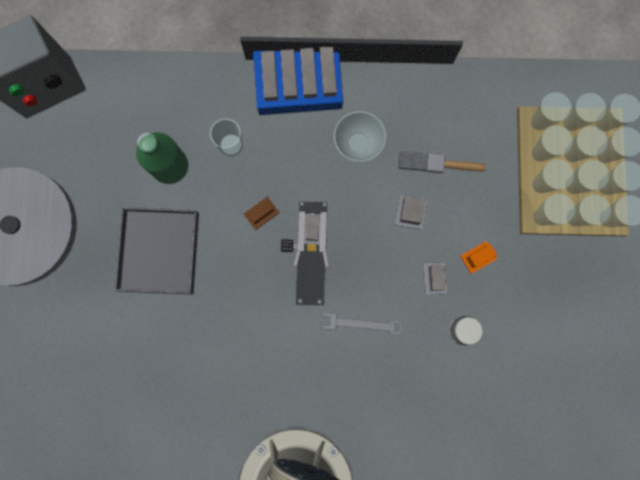

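View pics/side0.png

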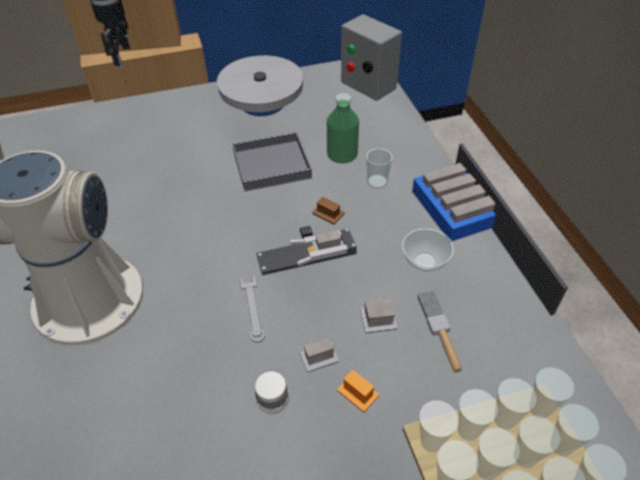

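Top view: the rail runs from its mouth at (311,303) up to the stop at (313,207), with the black pad at (287,245). The tray is at (158,251). The new-holder candidates are grey (436,278) and grey (411,211). Orange (479,256) and brown (262,213) are decoys. The narrower stone at (436,278) fits the 28 mm description. I'll measure both and confirm with an enlarged crop.

```bash
cat > h.py <<'E'
import cv2,numpy as np
def ray(f,uv,z):
    K,R,t=f["camera_matrix"],f["R"],f["t"]
    c=-R.T@t; d=R.T@np.linalg.inv(K)@np.array([uv[0],uv[1],1.]); return c+d*(z-c[2])/d[2]
def wristcam(f,s):
    T=np.eye(4);T[:3,:3]=s["ee_rot"];T[:3,3]=s["tcp_pos"]; C=T@f["hand_eye"]
    R=C[:3,:3].T; return dict(camera_matrix=f["camera_matrix"],R=R,t=-R@C[:3,3],frame=f["frame"])
def proj(f,X):
    p=f["camera_matrix"]@(f["R"]@np.array(X)+f["t"]); return p[:2]/p[2]
def rect(f,mask,z):
    cs,_=cv2.findContours(mask.astype(np.uint8),cv2.RETR_EXTERNAL,cv2.CHAIN_APPROX_NONE)
    c=max(cs,key=cv2.contourArea)[:,0,:]
    W=np.array([ray(f,p,z)[:2] for p in c])*1000
    r=cv2.minAreaRect(W.astype(np.float32)); return np.round(r[0],1),np.round(r[1],1),round(r[2],2)
E
python3 - <<'E'
from h import *
f=dict(np.load("top.npz"));im=f["frame"]
a=cv2.resize(im[195:310,240:340],None,fx=4,fy=4,interpolation=cv2.INTER_CUBIC)
b=cv2.resize(im[190:305,390:490],None,fx=4,fy=4,interpolation=cv2.INTER_CUBIC)
cv2.imwrite("pics/crop.png",np.hstack([a,b])[:,:,::-1])
v=im.max(2).astype(int)
def roi(m,x0,x1,y0,y1):
    o=np.zeros_like(m);o[y0:y1,x0:x1]=m[y0:y1,x0:x1];return o
print("table",im[290:300,380:390].mean((0,1)))
print("plate",rect(f,roi(v<70,292,330,195,308),.014))
print("pad",rect(f,roi(v<50,278,294,235,256),.028))
tb=im[290:300,380:390].mean((0,1))
d=np.abs(im.astype(int)-tb).max(2)
for n,r in dict(A=(424,450,258,298),B=(393,430,192,232)).items():
    print(n,rect(f,roi(d>35,*r),.006))
print("tray",rect(f,roi(v<60,105,210,200,302),.035))
E
```

```text
table [108.36 114.25 116.36]
plate (array([460.4, -21.2]), array([ 59.7, 127.4]), 88.28)
pad (array([526.5,  27.8]), array([ 9.1, 11.3]), 1.35)
A (array([ 461.2, -294.2]), array([50.1,  3.4]), 4.66)
B (array([ 589.9, -247.2]), array([42.3,  5.7]), 81.15)
tray (array([508.6, 405.7]), array([  9.1, 177.2]), 88.63)
```

View pics/crop.png

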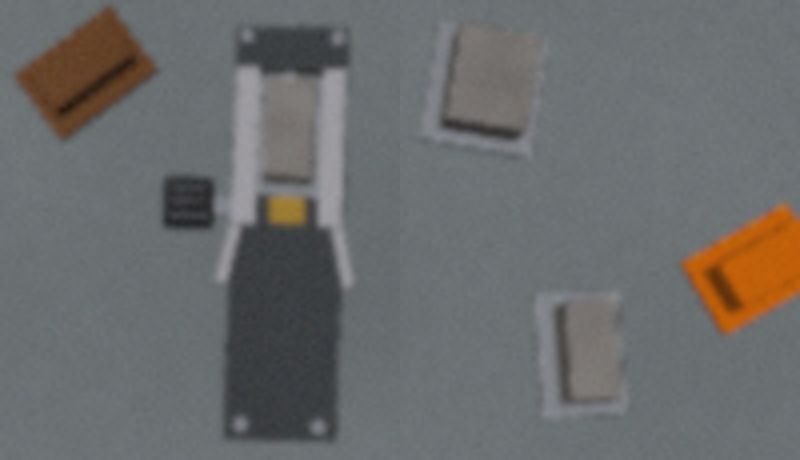

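The crop confirms it. Of the greys, the lower right one (crop 580,352 = image 436,278) has a narrow stone on a 48 mm foot, so it is the new holder. The upper one, image (412,211), is the wide holder. In the rail crop the worn stone sits at (288,128), the brass nose at (288,210) and the pad at (189,202).

```bash
python3 - <<'E'
from h import *
f=dict(np.load("top.npz"))
L=lambda x,y:(240+x/4-.4,195+y/4-.4)
Rr=lambda x,y:(390+(x-400)/4-.4,190+y/4-.4)
P=lambda uv,z:ray(f,uv,z)[:2]*1000
for n,p,z in [("mL",(225,437),.014),("mR",(335,440),.014),("sL",(238,27),.029),("sR",(350,27),.029),("pad",(189,202),.028),("nose",(288,210),.019),("stoneT",(288,125),.052),("bolt1",(240,425),.014),("bolt2",(319,427),.014)]:
    print(n,np.round(P(L(*p),z),1))
m=(P(L(225,437),.014)+P(L(335,440),.014))/2; s=(P(L(238,27),.029)+P(L(350,27),.029))/2
print("len",np.linalg.norm(s-m),"ang",np.arctan2(*(s-m)[::-1]))
F=[P(Rr(*q),.008) for q in [(537,293),(620,293),(627,412),(547,416)]];F=np.array(F);print(np.round(F,1),F.mean(0))
a=(F[0]+F[1])/2-(F[2]+F[3])/2;print("fresh ang",np.arctan2(a[1],a[0]),np.linalg.norm(a))
print("tray",[np.round(P(q,.035),0) for q in [(122,208),(199,209),(194,295),(116,292)]])
for n,q in dict(bowl=(360,137),tum=(228,135),brown=(262,213),spanL=(325,322),spanR=(400,327),paste=(468,331),orange=(479,256)).items(): print(n,np.round(P(q,.03),0))
E
```

```text
mL [395.   10.2]
mR [394.8 -51.8]
sL [627.3   8.9]
sR [628.8 -55. ]
pad [526.2  33.8]
nose [524.1 -22.1]
stoneT [567.7 -21.4]
bolt1 [401.9   1.9]
bolt2 [401.9 -42.6]
len 233.20815326206656 ang -0.009503742879971527
[[ 495.3 -279.1]
 [ 496.4 -326.4]
 [ 428.7 -330. ]
 [ 425.4 -284.7]] [ 461.44480299 -305.03260452]
fresh ang 0.06707283826440366 68.91599227997192
tray [array([601., 411.]), array([603., 235.]), array([409., 237.]), array([411., 411.])]
bowl [ 782. -128.]
tum [780. 178.]
brown [598.  93.]
spanL [356. -56.]
spanR [ 349. -222.]
paste [ 344. -373.]
orange [ 511. -399.]
```

```bash
python3 -m jog '{"delta_pos":[[0,0,0],[0,0,0],[-2.9,-4.7,0],[-2.9,-4.7,0],[-2.9,-4.7,0],[-2.9,-4.7,0],[-2.9,-4.7,0],[-2.9,-4.7,0],[-2.9,-4.7,0],[-2.9,-4.7,0],[-2.9,-4.7,0],[-2.9,-4.7,0]],"rot":[[0,0,-0.141],[0,0,-0.141],[0,0,0],[0,0,0],[0,0,0],[0,0,0],[0,0,0],[0,0,0],[0,0,0],[0,0,0],[0,0,0],[0,0,0]]}' 1 30
python3 -m jog '{"delta_pos":[[-3,-4.6,2],[-3,-4.6,2],[0,0,0]],"rot":[[0,0,0],[0,0,0],[0,0,0]]}'
python3 - <<'E'
from h import *
from plant import robot,vision
s=robot.read_state();f=wristcam(vision.grab_frame("wrist"),s)
np.savez("w1.npz",**f);print(s["tcp_pos"],s["ee_rot"],s["time_s"])
im=f["frame"].copy();cv2.imwrite("pics/w1.png",im[:,:,::-1])
c=np.array([.5449,-.0218]);a=-.0095
for x,y,z in [(-18,56,28),(-150,32,14),(-150,-32,14),(22.5,0,52),(-14,0,19)]:
    p=c+np.array([x*np.cos(a)-y*np.sin(a),x*np.sin(a)+y*np.cos(a)])/1000
    print((x,y,z),np.round(proj(f,[*p,z/1000]),0))
E
```

```text
time_s: 1.6
tcp_pos: [0.4656, 0.1245, 0.4046]
ee_rot: [[-1.0, 0.009, 0.0], [0.009, 1.0, 0.0], [-0.0, 0.0, -1.0]]
ft_force: [0.7, 1.1, -0.2]
opening: -0.0
time_s: 1.98
tcp_pos: [0.5251, 0.0309, 0.3629]
ee_rot: [[-1.0, 0.013, -0.002], [0.013, 1.0, -0.001], [0.002, -0.001, -1.0]]
ft_force: [-1.2, 0.7, -0.0]
opening: 0.0001
[0.52511714 0.03089415 0.36292745] [[-9.99917914e-01  1.26081472e-02 -2.28030026e-03]
 [ 1.26097777e-02  9.99920247e-01 -7.02083533e-04]
 [ 2.27126643e-03 -7.30779981e-04 -9.99997154e-01]] 1.975
(-18, 56, 28) [322. 220.]
(-150, 32, 14) [289.  39.]
(-150, -32, 14) [201.  40.]
(22.5, 0, 52) [248. 280.]
(-14, 0, 19) [253. 222.]
```

View pics/w1.png

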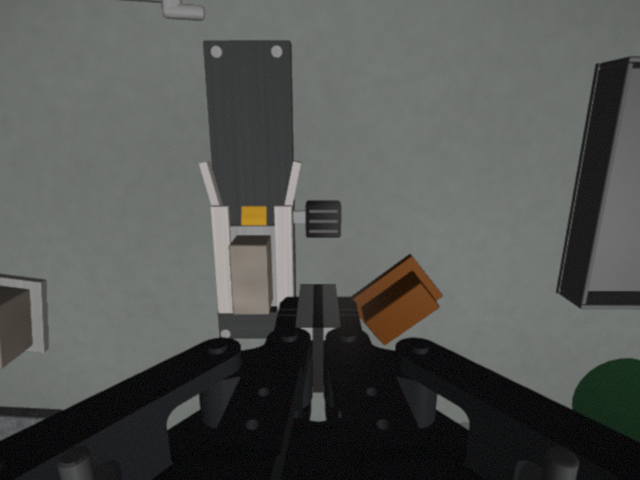

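The wrist view agrees with the top-camera estimate: pad (323,219) vs predicted (322,220), mouth corners (204,41) and (291,41). Going down to the pad.

```bash
python3 -m jog '{"delta_pos":[[-0.2,0.3,5],[0,0,5],[0,0,5],[0,0,0]],"rot":[[0,0,0],[0,0,0],[0,0,0],[0,0,0]]}'
python3 -m jog '{"delta_pos":[[0,0,0.5],[0,0,0.5],[0,0,0.3],[0,0,0]],"rot":[[0,0,0],[0,0,0],[0,0,0],[0,0,0]]}'
```

```text
time_s: 2.52
tcp_pos: [0.5242, 0.0376, 0.2122]
ee_rot: [[-1.0, 0.008, -0.007], [0.008, 1.0, -0.0], [0.007, -0.0, -1.0]]
ft_force: [-0.2, 0.3, 0.2]
opening: 0.0003
time_s: 3.02
tcp_pos: [0.5264, 0.0367, 0.2022]
ee_rot: [[-1.0, 0.009, 0.001], [0.009, 1.0, 0.0], [-0.001, 0.0, -1.0]]
ft_force: [-0.2, 0.2, -0.6]
opening: -0.0002
```

```bash
python3 -m jog '{"delta_pos":[[0,0,0.3],[0,0,0.3],[0,0,0]],"rot":[[0,0,0],[0,0,0],[0,0,0]]}'
python3 -m jog '{"delta_pos":[[0,0,0.3],[0,0,0]],"rot":[[0,0,0],[0,0,0]]}'
```

```text
time_s: 3.4
tcp_pos: [0.5266, 0.0367, 0.196]
ee_rot: [[-1.0, 0.009, 0.001], [0.009, 1.0, 0.0], [-0.001, 0.0, -1.0]]
ft_force: [0.7, 0.4, 4.4]
opening: 0.0001
time_s: 3.65
tcp_pos: [0.5266, 0.0367, 0.1928]
ee_rot: [[-1.0, 0.009, 0.001], [0.009, 1.0, 0.0], [-0.001, 0.0, -1.0]]
ft_force: [0.8, -0.1, 5.4]
opening: 0.0002
```

```bash
python3 -m jog '{"delta_pos":[[0,0,0.2],[0,0,0],[0,0,0]],"rot":[[0,0,0],[0,0,0],[0,0,0]]}'
python3 - <<'E'
from h import *
from plant import robot,vision
s=robot.read_state();f=wristcam(vision.grab_frame("wrist"),s)
t=vision.grab_frame("top")["frame"][195:310,240:340];o=np.load("top.npz")["frame"][195:310,240:340]
si=vision.grab_frame("side")["frame"][215:285,250:370]
r=lambda a:cv2.resize(a,(400,300),interpolation=cv2.INTER_CUBIC)
cv2.imwrite("pics/p2.png",np.vstack([np.hstack([r(f["frame"]),r(si)]),np.hstack([r(o),r(t)])])[:,:,::-1])
E
```

```text
time_s: 4.03
tcp_pos: [0.5266, 0.0367, 0.1909]
ee_rot: [[-1.0, 0.009, 0.001], [0.009, 1.0, 0.0], [-0.001, 0.0, -1.0]]
ft_force: [0.7, -0.0, 6.3]
opening: -0.0003
```

View pics/p2.png

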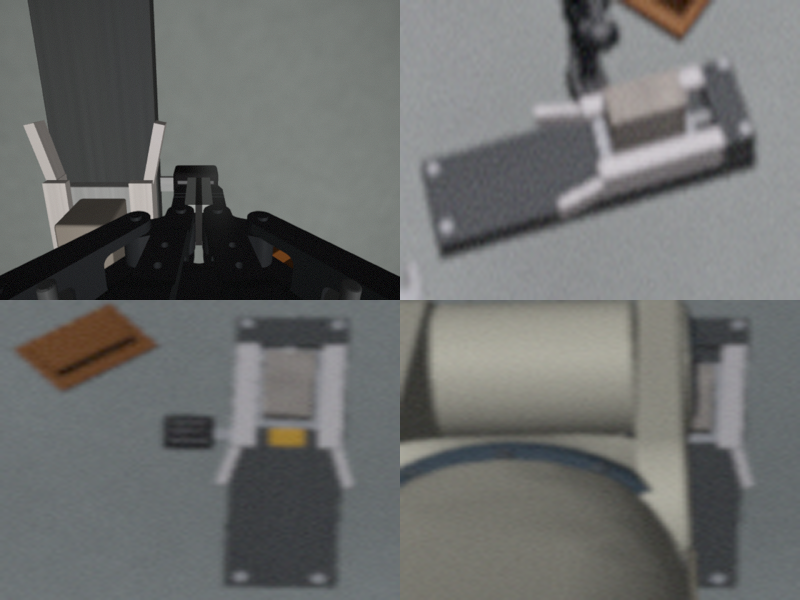

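The side view (upper right) shows the worn holder shoved towards the mouth, with its foot now covering the brass nose, so it is free. Next: lift, open half and go over the worn stone.

```bash
python3 -m jog '{"delta_pos":[[0,0,-3],[0,0,-3],[-1.5,-2.9,0],[-1.5,-2.9,0],[0,0,0],[0,0,2],[0,0,2],[0,0,0]],"rot":[[0,0,0],[0,0,0],[0,0,0],[0,0,0],[0,0,0],[0,0,0],[0,0,0],[0,0,0]]}' -0.2 30
python3 - <<'E'
from h import *
from plant import robot,vision
s=robot.read_state();f=wristcam(vision.grab_frame("wrist"),s)
si=vision.grab_frame("side")["frame"][205:285,250:370]
cv2.imwrite("pics/p3.png",np.hstack([cv2.resize(f["frame"],(400,300)),cv2.resize(si,(400,300),interpolation=cv2.INTER_CUBIC)])[:,:,::-1])
E
```

```text
time_s: 5.18
tcp_pos: [0.5545, -0.021, 0.2092]
ee_rot: [[-1.0, 0.009, -0.004], [0.009, 1.0, 0.0], [0.004, 0.0, -1.0]]
ft_force: [-0.3, 0.8, 0.1]
opening: 0.0512
```

View pics/p3.png

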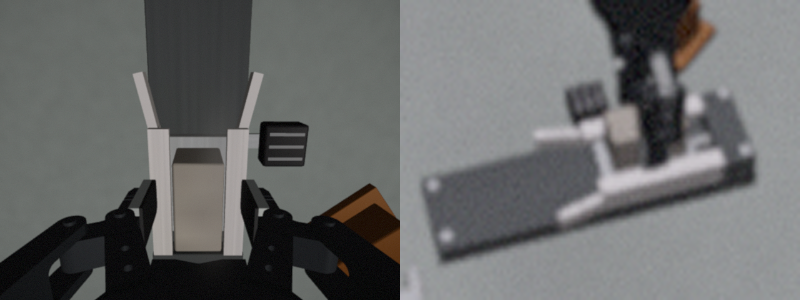

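The worn stone lies between the open fingers, centred within about 1 mm (stone centre at column 198, jaws at 201). Gripping.

```bash
python3 -m jog '{"delta_pos":[[0,0,0.2],[0,0,0],[0,0,0],[0,0,0]],"rot":[[0,0,0],[0,0,0],[0,0,0],[0,0,0]]}' 1 40
```

```text
time_s: 5.78
tcp_pos: [0.556, -0.0215, 0.2093]
ee_rot: [[-1.0, 0.009, 0.001], [0.009, 1.0, 0.0], [-0.001, 0.0, -1.0]]
ft_force: [-0.3, 1.3, 6.3]
opening: 0.0274
```

```bash
python3 -m jog '{"delta_pos":[[0,0,-0.15],[0.3,0,0],[0.5,0,0],[1,0,0],[1,0,0]],"rot":[[0,0,0],[0,0,0],[0,0,0],[0,0,0],[0,0,0]]}'
```

```text
time_s: 6.4
tcp_pos: [0.5282, -0.0214, 0.2102]
ee_rot: [[-1.0, 0.009, 0.002], [0.009, 1.0, -0.0], [-0.002, -0.0, -1.0]]
ft_force: [3.2, -0.4, -3.1]
opening: 0.027
```

```bash
python3 -m jog '{"delta_pos":[[1.4,0,0],[1.4,0,0],[1.4,0,0],[1.4,0,0],[1.4,0,0],[0,0,0],[0,0,-1]],"rot":[[0,0,0],[0,0,0],[0,0,0],[0,0,0],[0,0,0],[0,0,0],[0,0,0]]}'
```

```text
time_s: 7.28
tcp_pos: [0.4579, -0.0207, 0.2202]
ee_rot: [[-1.0, 0.009, -0.001], [0.009, 1.0, 0.0], [0.001, 0.0, -1.0]]
ft_force: [-0.2, -0.4, -2.6]
opening: 0.0268
```

```bash
python3 -m jog '{"delta_pos":[[0,0,-4],[0,1,-3],[-0.6,5,0],[-0.6,5,0],[-0.6,5,0],[-0.7,5,0],[-1,5,0],[-1,5,0],[0,3.5,2],[0,0,3],[0,0,3],[0,0,0]],"rot":[[0,0,0],[0,0,0],[0,0,0],[0,0,0],[0,0,0],[0,0,0],[0,0,0],[0,0,0],[0,0,0],[0,0,0],[0,0,0],[0,0,0]]}'
```

```text
time_s: 8.78
tcp_pos: [0.5052, 0.3237, 0.2087]
ee_rot: [[-1.0, 0.009, -0.003], [0.009, 1.0, -0.002], [0.003, -0.002, -1.0]]
ft_force: [-0.3, -0.2, -3.2]
opening: 0.0272
```

```bash
python3 -m jog '{"delta_pos":[[0,0,0.5],[0,0,0]],"rot":[[0,0,0],[0,0,0]]}'
python3 -m jog '{"delta_pos":[[0,0,0],[0,0,0],[0,0,-3],[0,0,-5],[0,0,-4],[0,0,0]],"rot":[[0,0,0],[0,0,0],[0,0,0],[0,0,0],[0,0,0],[0,0,0]]}' 0 40
python3 -m jog '{"delta_pos":[[0.4,-5.7,0],[0.4,-5.7,0],[0.4,-5.7,0],[0.4,-5.7,0],[0.4,-5.7,0],[0.4,-5.7,0],[0.4,-5.7,0],[0.4,-5.7,0],[0.4,-5.7,0],[0.4,-5.7,0],[0.2,-5.7,0],[0,0,0]],"rot":[[0,0,0],[0,0,0],[0,0,0],[0,0,0],[0,0,0],[0,0,0],[0,0,0],[0,0,0],[0,0,0],[0,0,0],[0,0,0],[0,0,-0.076]]}' -0.4 40
python3 - <<'E'
from h import *
from plant import robot,vision
s=robot.read_state();w=wristcam(vision.grab_frame("wrist"),s);np.savez("w2.npz",**w)
print(s["tcp_pos"],s["ee_rot"][:2])
t=vision.grab_frame("top")["frame"]
cv2.imwrite("pics/p4.png",np.hstack([cv2.resize(w["frame"],(480,360)),cv2.resize(t[195:310,105:205],(313,360),interpolation=cv2.INTER_CUBIC)])[:,:,::-1])
print(proj(w,[.4614,-.305,.046]),proj(w,[.4614,-.305,.008]))
E
```

```text
time_s: 9.02
tcp_pos: [0.5063, 0.324, 0.2063]
ee_rot: [[-1.0, 0.009, 0.001], [0.009, 1.0, 0.001], [-0.001, 0.001, -1.0]]
ft_force: [0.7, -0.2, -2.7]
opening: 0.027
time_s: 9.78
tcp_pos: [0.5069, 0.3245, 0.3292]
ee_rot: [[-1.0, 0.009, 0.006], [0.009, 1.0, 0.004], [-0.006, 0.004, -1.0]]
ft_force: [0.3, -0.0, -0.9]
opening: 0.0427
time_s: 11.28
tcp_pos: [0.4577, -0.3062, 0.3244]
ee_rot: [[-0.998, -0.065, 0.0], [-0.065, 0.998, -0.001], [-0.0, -0.001, -1.0]]
ft_force: [-0.8, 1.0, -0.1]
opening: 0.0602
[ 0.45765399 -0.30618535  0.32444046] [[-9.97906262e-01 -6.46767962e-02  6.32299824e-05]
 [-6.46768255e-02  9.97905978e-01 -7.53397674e-04]]
[318.65107814 240.97583901] [318.6442543  226.65048315]
```

View pics/p4.png

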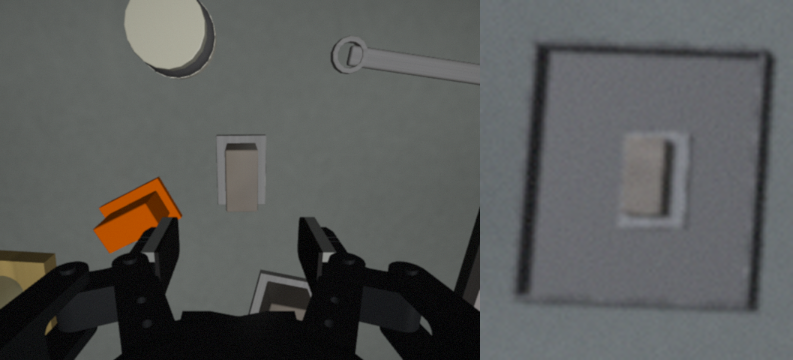

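The worn holder lies in the tray, at (655,180) in the right panel. The new holder's foot centre is at (241,170) in the left panel, square to the jaws and about 2 mm to +y of the estimate. The jaws narrow to stay clear of the orange decoy.

```bash
python3 -m jog '{"delta_pos":[[-0.4,0.2,3],[0,0,4],[0,0,4],[0,0,1.6],[0,0,0]],"rot":[[0,0,0],[0,0,0],[0,0,0],[0,0,0],[0,0,0]]}' 0 50
python3 -m jog '{"delta_pos":[[0,0,0],[0,0,0],[0,0,0],[0,0,0]],"rot":[[0,0,0],[0,0,0],[0,0,0],[0,0,0]]}' 1 50
```

```text
time_s: 12.0
tcp_pos: [0.462, -0.2998, 0.1985]
ee_rot: [[-0.998, -0.067, -0.002], [-0.067, 0.998, 0.001], [0.002, 0.001, -1.0]]
ft_force: [-0.3, 0.6, 0.9]
opening: 0.0426
time_s: 12.5
tcp_pos: [0.4626, -0.3008, 0.2005]
ee_rot: [[-0.998, -0.067, 0.002], [-0.067, 0.998, -0.001], [-0.002, -0.001, -1.0]]
ft_force: [-0.7, 0.8, 7.8]
opening: 0.027
```

```bash
python3 -m jog '{"delta_pos":[[0,0,-3],[0,0,-4],[0.4,4,0],[0.4,4.5,0],[0.4,5,0],[0.4,5,0],[0.4,5,0],[0.5,4.5,0],[0,0,2],[0,0,2],[0,0,0]],"rot":[[0,0,0],[0,0,0.0765],[0,0,0],[0,0,0],[0,0,0],[0,0,0],[0,0,0],[0,0,0],[0,0,0],[0,0,0],[0,0,0]]}'
python3 - <<'E'
from h import *
from plant import robot,vision
s=robot.read_state();w=wristcam(vision.grab_frame("wrist"),s);np.savez("w3.npz",**w)
print(s["tcp_pos"],s["ee_rot"][:2])
t=vision.grab_frame("side")["frame"][205:285,240:360]
cv2.imwrite("pics/p5.png",np.hstack([cv2.resize(w["frame"],(480,360)),cv2.resize(t,(320,360),interpolation=cv2.INTER_CUBIC)])[:,:,::-1])
E
```

```text
time_s: 13.88
tcp_pos: [0.439, -0.0201, 0.2285]
ee_rot: [[-1.0, 0.009, -0.002], [0.009, 1.0, 0.0], [0.002, 0.0, -1.0]]
ft_force: [-0.1, 0.5, -2.8]
opening: 0.0271
[ 0.43904376 -0.02005454  0.22851208] [[-9.99956232e-01  9.04150095e-03 -2.40523988e-03]
 [ 9.04123954e-03  9.99959120e-01  1.19534893e-04]]
```

View pics/p5.png

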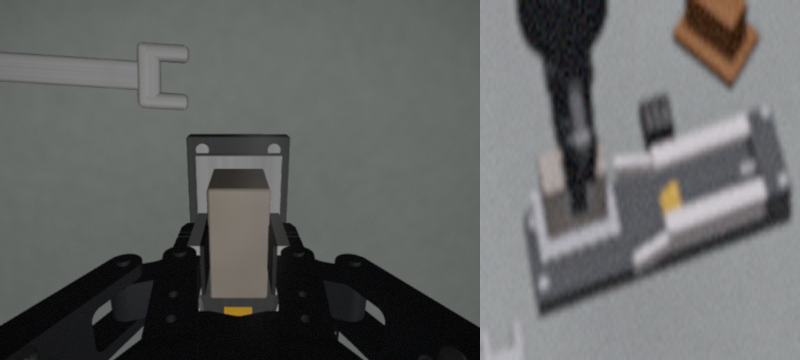

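The foot (195–283, centre 239) is centred over the plate (188–289, centre 238.5). Lowering onto the apron.

```bash
python3 -m jog '{"delta_pos":[[0,0,1],[0,0,0.2],[0,0,0]],"rot":[[0,0,0],[0,0,0],[0,0,0]]}'
python3 -m jog '{"delta_pos":[[0,0,0.1],[0,0,0.1],[0,0,0]],"rot":[[0,0,0],[0,0,0],[0,0,0]]}'
```

```text
time_s: 14.35
tcp_pos: [0.4397, -0.0203, 0.2171]
ee_rot: [[-1.0, 0.009, -0.0], [0.009, 1.0, 0.0], [0.0, 0.0, -1.0]]
ft_force: [0.8, 0.7, -4.0]
opening: 0.0266
time_s: 14.72
tcp_pos: [0.4397, -0.0202, 0.2152]
ee_rot: [[-1.0, 0.009, -0.0], [0.009, 1.0, -0.0], [0.0, -0.0, -1.0]]
ft_force: [0.4, -0.1, -2.4]
opening: 0.0273
```

```bash
python3 -m jog '{"delta_pos":[[0,0,0.07],[0,0,0]],"rot":[[0,0,0],[0,0,0]]}'
python3 -m jog '{"delta_pos":[[0,0,0.07],[0,0,0]],"rot":[[0,0,0],[0,0,0]]}'
```

```text
time_s: 14.98
tcp_pos: [0.4398, -0.0202, 0.2146]
ee_rot: [[-1.0, 0.009, 0.0], [0.009, 1.0, 0.0], [-0.0, 0.0, -1.0]]
ft_force: [-1.3, 1.1, -1.9]
opening: 0.0268
time_s: 15.22
tcp_pos: [0.4398, -0.0202, 0.2145]
ee_rot: [[-1.0, 0.009, 0.0], [0.009, 1.0, -0.0], [-0.0, -0.0, -1.0]]
ft_force: [-4.5, 0.3, 12.7]
opening: 0.0265
```

```bash
python3 -m jog '{"delta_pos":[[0,0,-0.12],[-1,0,0],[-1.2,0,0],[-1.2,0,0],[0,0,0]],"rot":[[0,0,0],[0,0,0],[0,0,0],[0,0,0],[0,0,0]]}'
python3 -m jog '{"delta_pos":[[-0.5,0,0],[-0.5,0,0],[-0.5,0,0],[0,0,0]],"rot":[[0,0,0],[0,0,0],[0,0,0],[0,0,0]]}'
```

```text
time_s: 15.85
tcp_pos: [0.4751, -0.0206, 0.215]
ee_rot: [[-1.0, 0.009, 0.001], [0.009, 1.0, -0.0], [-0.001, -0.0, -1.0]]
ft_force: [-0.5, -0.1, -2.6]
opening: 0.0266
time_s: 16.35
tcp_pos: [0.489, -0.0207, 0.215]
ee_rot: [[-1.0, 0.009, 0.0], [0.009, 1.0, -0.0], [-0.0, -0.0, -1.0]]
ft_force: [-1.3, -0.0, 0.0]
opening: 0.0269
```

```bash
python3 -m jog '{"delta_pos":[[-0.5,0,0],[-0.5,0,0],[-0.5,0,0],[-0.5,0,0],[0,0,0]],"rot":[[0,0,0],[0,0,0],[0,0,0],[0,0,0],[0,0,0]]}'
python3 -m jog '{"delta_pos":[[-0.5,0,0],[-0.5,0,0],[-0.5,0,0],[-0.5,0,0],[-0.5,0,0],[-0.5,0,0],[-0.5,0,0],[-0.5,0,0],[0,0,0]],"rot":[[0,0,0],[0,0,0],[0,0,0],[0,0,0],[0,0,0],[0,0,0],[0,0,0],[0,0,0],[0,0,0]]}'
```

```text
time_s: 16.98
tcp_pos: [0.5097, -0.0209, 0.2152]
ee_rot: [[-1.0, 0.009, 0.002], [0.009, 1.0, -0.0], [-0.002, -0.0, -1.0]]
ft_force: [1.7, -0.3, 0.8]
opening: 0.0269
time_s: 18.1
tcp_pos: [0.5494, -0.0213, 0.2151]
ee_rot: [[-1.0, 0.009, 0.001], [0.009, 1.0, -0.0], [-0.001, -0.0, -1.0]]
ft_force: [1.4, 0.4, 0.2]
opening: 0.0269
```

```bash
python3 -m jog '{"delta_pos":[[-0.3,0,0],[-0.3,0,0],[-0.2,0,0],[0,0,0]],"rot":[[0,0,0],[0,0,0],[0,0,0],[0,0,0]]}'
python3 -m jog '{"delta_pos":[[-0.2,0,0],[-0.2,0,0],[-0.15,0,0],[0,0,0]],"rot":[[0,0,0],[0,0,0],[0,0,0],[0,0,0]]}'
python3 -m jog '{"delta_pos":[[-0.15,0,0],[-0.15,0,0],[0,0,0]],"rot":[[0,0,0],[0,0,0],[0,0,0]]}'
```

```text
time_s: 18.6
tcp_pos: [0.557, -0.0213, 0.215]
ee_rot: [[-1.0, 0.009, 0.0], [0.009, 1.0, -0.0], [-0.0, -0.0, -1.0]]
ft_force: [-0.5, 0.0, 0.8]
opening: 0.027
time_s: 19.1
tcp_pos: [0.5598, -0.0214, 0.2149]
ee_rot: [[-1.0, 0.009, -0.007], [0.009, 1.0, 0.0], [0.007, 0.0, -1.0]]
ft_force: [-14.6, -0.5, 14.9]
opening: 0.027
time_s: 19.48
tcp_pos: [0.5625, -0.0214, 0.2149]
ee_rot: [[-1.0, 0.009, -0.008], [0.009, 1.0, 0.0], [0.008, 0.0, -1.0]]
ft_force: [-16.1, -0.1, 17.7]
opening: 0.0271
```

```bash
python3 -m jog '{"delta_pos":[[0,0,-0.05],[-0.15,0,0],[-0.1,0,0],[0,0,0]],"rot":[[0,0,0],[0,0,0],[0,0,0],[0,0,0]]}'
python3 -m jog '{"delta_pos":[[-0.15,0,0],[0,0,0]],"rot":[[0,0,0],[0,0,0]]}'
```

```text
time_s: 19.98
tcp_pos: [0.5649, -0.0214, 0.215]
ee_rot: [[-1.0, 0.009, -0.009], [0.009, 1.0, 0.0], [0.009, 0.0, -1.0]]
ft_force: [-14.8, -0.6, 14.2]
opening: 0.0268
time_s: 20.23
tcp_pos: [0.5662, -0.0214, 0.215]
ee_rot: [[-1.0, 0.009, -0.009], [0.009, 1.0, 0.0], [0.009, 0.0, -1.0]]
ft_force: [-15.9, -0.4, 13.9]
opening: 0.0267
```

```bash
python3 -m jog '{"delta_pos":[[-0.15,0,0],[-0.1,0,0],[0,0,0]],"rot":[[0,0,0],[0,0,0],[0,0,0]]}'
python3 -m jog '{"delta_pos":[[-0.1,0,0],[0,0,0]],"rot":[[0,0,0],[0,0,0]]}'
```

```text
time_s: 20.6
tcp_pos: [0.5685, -0.0214, 0.215]
ee_rot: [[-1.0, 0.009, -0.01], [0.009, 1.0, 0.0], [0.01, 0.0, -1.0]]
ft_force: [-16.7, 0.6, 16.7]
opening: 0.0268
time_s: 20.85
tcp_pos: [0.5694, -0.0214, 0.215]
ee_rot: [[-1.0, 0.009, -0.01], [0.009, 1.0, 0.0], [0.01, 0.0, -1.0]]
ft_force: [-17.3, 0.6, 16.7]
opening: 0.027
```

```bash
python3 -m jog '{"delta_pos":[[-0.1,0,0],[0,0,0]],"rot":[[0,0,0],[0,0,0]]}'
python3 - <<'E'
from h import *
from plant import robot,vision
t=vision.grab_frame("side")["frame"][215:280,270:360]
w=vision.grab_frame("wrist")["frame"]
cv2.imwrite("pics/p6.png",np.hstack([cv2.resize(w[100:420,160:480],(360,360)),cv2.resize(t,(432,360),interpolation=cv2.INTER_CUBIC)])[:,:,::-1])
E
```

```text
time_s: 21.1
tcp_pos: [0.5703, -0.0215, 0.215]
ee_rot: [[-1.0, 0.009, -0.01], [0.009, 1.0, 0.0], [0.01, 0.0, -1.0]]
ft_force: [-18.7, -0.2, 17.0]
opening: 0.0268
```

View pics/p6.png

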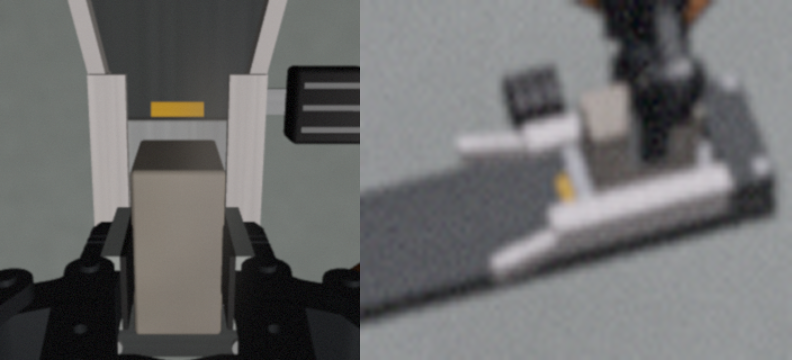

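The tail (row 120) is just at the nose's upright face and the nose still looks partly down. A little more push is needed.

```bash
python3 -m jog '{"delta_pos":[[-0.1,0,0],[0,0,0]],"rot":[[0,0,0],[0,0,0]]}'
python3 -m jog '{"delta_pos":[[-0.08,0,0],[0,0,0]],"rot":[[0,0,0],[0,0,0]]}'
```

```text
time_s: 21.45
tcp_pos: [0.5713, -0.0214, 0.2149]
ee_rot: [[-1.0, 0.009, -0.01], [0.009, 1.0, 0.0], [0.01, 0.0, -1.0]]
ft_force: [-18.8, -0.2, 15.6]
opening: 0.0269
time_s: 21.7
tcp_pos: [0.572, -0.0215, 0.2149]
ee_rot: [[-1.0, 0.009, -0.01], [0.009, 1.0, 0.0], [0.01, 0.0, -1.0]]
ft_force: [-18.3, -0.1, 15.3]
opening: 0.0268
```

```bash
cat > nose.py <<'E'
from h import *
from plant import robot,vision
w=vision.grab_frame("wrist")["frame"].astype(int)
m=(w[...,0]-w[...,2]>70)&(w[...,0]>130); m[:, :260]=0; m[:,400:]=0; m[320:]=0
y,x=np.nonzero(m); print("brass rows",y.min(),y.max(),"cols",x.min(),x.max(),"n",len(y))
p=w[150:260,425:480].max(2)<60; yy,xx=np.nonzero(p); print("pad dark rows",yy.min()+150,yy.max()+150,"cols",xx.min()+425)
E
python3 nose.py
python3 -m jog '{"delta_pos":[[-0.08,0,0],[0,0,0]],"rot":[[0,0,0],[0,0,0]]}'; python3 nose.py
```

```text
brass rows 166 202 cols 294 340 n 1738
pad dark rows 155 225 cols 425
time_s: 22.0
tcp_pos: [0.5725, -0.0215, 0.2149]
ee_rot: [[-1.0, 0.009, -0.011], [0.009, 1.0, 0.0], [0.011, 0.0, -1.0]]
ft_force: [-20.6, 0.5, 18.1]
opening: 0.0269
brass rows 165 201 cols 294 340 n 1737
pad dark rows 154 224 cols 425
```

The brass nose jumped from about 15 to 37 visible rows: the catch is up behind the foot. Relieving the push, then releasing.

```bash
python3 -m jog '{"delta_pos":[[0.2,0,0],[0.2,0,0],[0,0,0]],"rot":[[0,0,0],[0,0,0],[0,0,0]]}'; python3 nose.py
```

```text
time_s: 22.42
tcp_pos: [0.5703, -0.0215, 0.2148]
ee_rot: [[-1.0, 0.009, -0.006], [0.009, 1.0, 0.0], [0.006, 0.0, -1.0]]
ft_force: [-10.2, 0.1, 5.3]
opening: 0.0268
brass rows 168 204 cols 294 340 n 1738
pad dark rows 157 227 cols 425
```

```bash
python3 -m jog '{"delta_pos":[[0.2,0,0],[0.1,0,0],[0,0,0]],"rot":[[0,0,0],[0,0,0],[0,0,0]]}'; python3 nose.py
```

```text
time_s: 22.85
tcp_pos: [0.569, -0.0214, 0.2149]
ee_rot: [[-1.0, 0.009, -0.001], [0.009, 1.0, 0.0], [0.001, -0.0, -1.0]]
ft_force: [-1.6, -0.3, -6.7]
opening: 0.027
brass rows 169 204 cols 294 341 n 1695
pad dark rows 158 228 cols 425
```

```bash
python3 -m jog '{"delta_pos":[[0,0,0],[0,0,0],[0,0,-1],[0,0,-4],[0,0,-5],[2,0,-5],[4,0,0],[5,0,0],[0,5,0],[0,5,0],[0,5,0],[0,5,0]],"rot":[[0,0,0],[0,0,0],[0,0,0],[0,0,0],[0,0,0],[0,0,0],[0,0,0],[0,0,0],[0,0,0],[0,0,0],[0,0,0],[0,0,0]]}' -0.1 40
python3 -m jog '{"delta_pos":[[0,5,0],[0,5,0],[0,5,0],[0,0,0]],"rot":[[0,0,0],[0,0,0],[0,0,0],[0,0,0]]}'
python3 - <<'E'
from h import *
from plant import vision
a=vision.grab_frame("top")["frame"];b=vision.grab_frame("side")["frame"]
c=cv2.resize(a[195:310,260:360],(400,460),interpolation=cv2.INTER_CUBIC);d=cv2.resize(b[200:300,240:340+27],(400,315),interpolation=cv2.INTER_CUBIC)
cv2.imwrite("pics/final.png",np.hstack([c,np.vstack([d,cv2.resize(a,(400,145))])])[:,:,::-1])
o=np.load("top.npz");dif=np.abs(a.astype(int)-o["frame"]).max(2)>40
n,_,st,_=cv2.connectedComponentsWithStats(dif.astype(np.uint8));print([s.tolist() for s in st[1:] if s[4]>15])
E
```

```text
time_s: 24.4
tcp_pos: [0.4612, 0.1812, 0.3668]
ee_rot: [[-1.0, 0.009, 0.002], [0.009, 1.0, 0.001], [-0.002, 0.001, -1.0]]
ft_force: [0.5, -0.5, 0.0]
opening: 0.0472
time_s: 24.9
tcp_pos: [0.4625, 0.3326, 0.3665]
ee_rot: [[-1.0, 0.006, 0.002], [0.006, 1.0, 0.002], [-0.002, 0.002, -1.0]]
ft_force: [-0.0, 0.5, -0.3]
opening: 0.0467
[[6, 189, 190, 291, 10099], [0, 232, 58, 53, 647], [163, 241, 4, 23, 52], [123, 247, 28, 23, 373], [0, 249, 138, 231, 12198], [15, 254, 63, 79, 1504], [75, 268, 8, 6, 26], [28, 311, 81, 52, 664], [27, 432, 10, 42, 198], [277, 459, 48, 21, 525], [274, 467, 22, 13, 107]]
```

View pics/final.png

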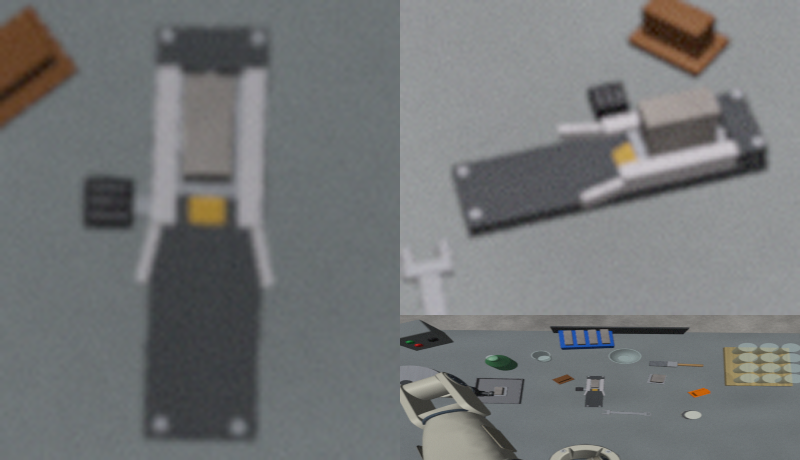

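The final views show the new stone at the start pose of the old one (crop 208,125), the whole nose exposed behind the foot (208,210) and the pad up. The worn holder is in the tray, and nothing else has moved.

```bash
python3 -c "from plant import job;print(job.close_job())"
```

```text
the job is handed in; nothing more can be done
None
```

The stone is changed and the job is handed in, after about 25 s of the 72 s allowed; it reported no verdict.

I pressed the thumb pad with about 6 N (8 to 15 N was expected). That freed the worn holder, and I slid it off and set it in the scrap tray. I then slid in the new narrow holder with at most about 21 N in line with the rail, until the catch clicked up behind it.

**Last checks:**
- **Catch:** the whole brass nose showed behind the foot. The holder stayed in place when I eased off the push and let go.
- **Worn holder:** the wrist-camera stop showed it lying in the middle of the tray.
- **Bystanders:** comparing the top view before and after showed no change at any bystander the arm was not covering.
- **Robot:** clear of everything, with the wrist force near zero.

No check failed. I judged the final position only by eye in the images, and I had no direct reading of the force on the stop or the nose. While pushing in, the wrist also read up to about 18 N vertically.

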